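# Release the ratchet bar clamp and slide its jaw back

### The job

The glue on the board in the bar clamp has set and the clamp's screw is already backed off. Press down the sprung release lever on the sliding jaw and, keeping it down, push the jaw back along its bar until it is right up against the end stop; then let the lever spring up again. The board stays lying in the clamp where it is, and everything else on the bench is left undisturbed; nothing is picked up.

Things in the scene. Friction and masses are not known exactly. Their poses are not given: they have to be found in the camera images.
- clamp: Ratchet bar clamp, screwed to the bench. Origin on the bench top under the middle of its bar; y axis along the bar, from the screw head with its tommy bar (-y end) to the end stop (+y end); z up. Aluminium bar 24 mm wide, 460 mm long, top 36 mm above the bench, with a row of saw teeth 4 mm high, 6 mm apart. Two pine bearers 43 mm high carry the board.
- stop (a point): Middle of the end stop's face that looks to the jaw, 24 mm above the bench, fixed on the clamp 180 mm from its origin along +y. The end stop is a dark steel collar round the bar, 44 mm wide, 12 mm long, top 41 mm above the bench.
- jaw (a joint): Position of the sliding jaw along the bar, m; 0 = next to the board, 0.118 = fully back, against the end stop (clamp's +y). Grey saddle 62 mm long, 37 mm wide, with a 44 mm wide, 16 mm thick upright at its board end, top 87 mm above the bench. The ratchet lets it go back at most one tooth unless the lever is pressed; towards the board it slides freely. It takes about 3 N to slide.
- lever (a joint): Angle of the jaw's release lever, rad: its thumb pad goes down as the value grows, to 0.38 at its stop (about 8 N on the pad's middle). The pawl is clear of the teeth above 0.20. Let go, it springs back to 0 to 0.17, by where the pawl sits on a tooth. Press first, then push: under load the pawl binds. The pivot lies across the bar, 29 mm nearer the board than pad and 27 mm lower (at 0 rad).
- pad (a point): Middle of the top of the lever's thumb pad, 59 to 64 mm above the bench at rest; moves with lever and jaw. Pad 40 mm across the bar; flat for 27 mm towards the board and 17 mm outwards (+y), where its end is turned up 11 mm: a fingertip pressing the pad pushes against this end. Fully pressed it is 13 mm lower, 8 mm outwards than at 0 rad. The jaw's upright is 61 mm off, towards the board.
- board_mid (a point): Centre of the glued pine board, 160 mm across the bar, 150 mm along it, 18 mm thick, lying loose on the bearers between the swivel pad and the jaw, top 61 mm above the bench. To be left there.
- glue: White bottle of wood glue, 52 mm in diameter, 135 mm high plus cap, standing near the clamp. Origin under its base. Bystander.
- hoof_pick: Steel hoof pick lying near the clamp, about 170 mm long, 8 mm high. Bystander, to be left alone.
- clothespin: Wooden clothespin 73 mm long, 10 mm high, lying near the clamp. Bystander.
- tin: Closed aluminium tin with hinged lid, 89 x 129 mm, 48 mm high. Origin under its base. Bystander.
- hanger_hook: Yellow plastic hanger hook lying flat, about 150 mm long, 8 mm high. Bystander.
- bucket: Blue plastic bucket of clothespins, 170 mm in diameter, 140 mm high. Origin under its base. Bystander.
- brush: Glue brush lying on the bench, 170 mm long. Bystander.

How it is judged (in metres and radians):
On the way, in this order (a step that is already met when the one before it is completed fails the run):
1. the release lever is pressed down until the pawl is clear of the teeth, the jaw still near the board (value of joint lever above 0.2 rad and value of joint jaw below 0.05 m), for 0.1 s.
2. the jaw is pushed back against the end stop (value of joint jaw above 0.112 m), for 0.1 s.
At the end, for the whole second after the job is handed in: The jaw stands within 6 mm of the end stop, the lever has sprung back up (below 0.18 rad), and the board lies at rest within 15 mm of where it was (value of joint jaw above 0.112 m and value of joint lever below 0.18 rad and distance of board_mid from where it was at the start of the episode below 0.015 m and linear speed of board below 0.02 m/s); the robot touches nothing.
It fails at once if the board is lifted or shifted by more than 15 mm (distance of board_mid from where it was at the start of the episode above 0.015 m).
It fails at once if a bystander is moved by more than 20 mm (distance of any of glue, hoof_pick, clothespin, tin, hanger_hook, bucket, brush from where it was at the start of the episode above 0.02 m).
It also fails if it takes over 35 s, if anything falls off the work surface, if the arm or the gripper's body presses on something with over 40 N, if the wrist force passes 120 N, or if a joint passes its speed limit or range.

### The arm

A 6-joint arm with a two-finger parallel gripper is mounted at the origin on the work surface. World frame = base frame: x ahead of the robot, y to its left, z up, the work surface at z = 0. Lengths are in mm, angles in rad, forces in N, time in s.
With the tool pointing down it reaches from about 400 to 925 mm from the base axis. Payload 12.5 kg.
Tool frame: the origin (TCP) lies between the finger pads; the fingertips stand 11 mm ahead of it and the grasp point (between the pads) lies 8 mm behind it (env.tip_extent is the distance from the TCP to the fingertips, in mm); x points along the fingers, z is the direction in which the jaws open and shut, and the axes are right-handed (so a half turn about x gives the same grasp; the last joint's range is limited). The gripper opens to 95 mm and grips with 3 to 60 N. Pads are 20 mm wide; open, the fingers measure 119 mm over their backs; the gripper's body (75 mm by 180 mm) begins 59 mm behind the grasp point.
Start: joints at [1.048, 0.491, 1.559, -0, 1.092, -0.106], TCP at [253.008, 571.518, 225.661] pointing down, gripper open.
Joint ranges: [-3.1, 3.1], [-0.84, 2.19], [0.05, 2.79], [-1.13, 4.28], [0.06, 2.93], [-2.69, 2.69]. Speed limits (rad/s): [2.22, 2.22, 2.79, 3.14, 3.14, 3.14].

### API

Orientations are given as [roll, pitch, yaw] about the fixed x, y, z axes, in that order (R = Rz(yaw) Ry(pitch) Rx(roll)).
In Python, from cell import status, imaging, env gives the robot as it stands. The module is installed in compiled form; this text tells all that it offers.
- The arm moves only by the tool apply_moves, never from a script. Its argument "increments" is a list of rows, each a list of 5 numbers: the closure, from 0 (fully open) to 1 (shut), then the shift along the tool's x, y, z in mm, then the turn about the tool's x in degrees. A call has 1 to 10 rows; each row shifts and turns the commanded pose from where the row before left it, along the tool's axes as they then stand; what a row does not reach is not made up. A row lasts 1/10 s, in which the tool goes at most 50 mm and 8.59 degrees, less where a joint would pass 70% of its speed; a pose out of reach is approached as far as the arm can. A call with a gripper value outside its range is refused whole. The fingers move at their own pace and stop on an object; the grip force is fixed at half the most. Time passes only in rows, so rows that do not move let the fingers close. It gives the time, the measured TCP pose, the force and the opening at its end, in the units of the state.
- status.state(): the state, without advancing time (a new reading comes with each control period).
- imaging.read_camera(name): name is "scene" or "top" or "wrist"; returns a dict with "pixels" (420x560x3 uint8, red, green, blue), "fovy" (degrees; the focal length in pixels is half the picture's height over the tangent of half this angle, whatever the lens; pixels are square), "cx", "cy" (the principal point, pixels), "R" (3x3) and "t" (3): a world point X has camera coordinates R X + t. Camera axes: x right, y down, z forward; pixel columns grow to the right and rows downward; lengths in mm; the calibration is good to about 2 mm. A picture is of the moment at which its call begins. There is no depth.
- env.job_done(): hands the job in, once; it reports no verdict.
The state is a dict: "t": time; "joints": joint angles; "qvel": joint speeds; "tau": joint torques, N m; "eef_pos": TCP position; "tcp_rot": TCP orientation; "ft_force": force on the tool from outside, world axes, zero at the start; "moment": the same for the moment, N m; "opening": opening from 0.0 (shut) to 1.0 (fully open).
Only numpy, scipy, OpenCV 4.12 (cv2) and the standard library are available. Lean on these libraries where they do the work, as an engineer would, in place of code of your own. Each camera call takes 0.05 s, during which the arm holds its last target. There are 200 camera calls.

## Working session

There is one attempt and no reset: what is moved stays moved. The work goes in short steps, Python scripts to look and compute and a tool call to move; the robot and the scene stay as the last step left them, time stands still between calls to the robot, and variables do not carry over. Pictures are saved under pics/ and viewed, about 8 in all and at most 12, crops included, and the job is handed in when it is done.

Besides the shell and the picture viewer there is one more tool, called after "Emit:" as name(argument=value, ...), one argument or row to a line, values as JSON. apply_moves: Moves the arm, as the interface text tells. Its arguments: {"type":"object","properties":{"increments":{"type":"array"}},"required":["increments"]}

```bash
mkdir -p pics; cat > h.py <<'E'
import numpy as np, cv2
from cell import status, imaging, env
def cam(n):
    c=imaging.read_camera(n); c['R']=np.array(c['R']);c['t']=np.array(c['t']); p=np.array(c['pixels'])
    c['f']=p.shape[0]/2/np.tan(np.radians(c['fovy'])/2); return c
def ray(c,u,v,z):
    d=c['R'].T@np.array([(u-c['cx'])/c['f'],(v-c['cy'])/c['f'],1]); o=-c['R'].T@c['t']
    return o+d*(z-o[2])/d[2]
def proj(c,X):
    q=c['R']@np.array(X)+c['t']; return c['cx']+c['f']*q[0]/q[2], c['cy']+c['f']*q[1]/q[2]
def save(c,n): cv2.imwrite('pics/'+n+'.png',np.array(c['pixels'])[:,:,::-1])
E
python3 - <<'E'
from h import *
import pickle
print(status.state())
for n in ['scene','top']:
    c=cam(n); save(c,n+'0'); pickle.dump(c,open(n+'0.pkl','wb')); print(n,c['f'],-c['R'].T@c['t'],c['R'])
E
```

```text
{'t': 0.0, 'joints': array([ 1.04837356e+00,  4.91581178e-01,  1.55946253e+00, -1.41834157e-05,
        1.09170207e+00, -1.05582275e-01]), 'qvel': array([-0.0004448 ,  0.00146671,  0.00171439,  0.00152902, -0.00149039,
        0.00030865]), 'tau': array([-6.23500637e-04, -6.12625122e+01, -2.58183521e+01,  6.92400662e-02,
        4.82576201e-02, -1.35636601e-04]), 'eef_pos': array([252.89839681, 571.28747229, 225.04380821]), 'tcp_rot': array([ 3.0469186 ,  1.56964314, -2.08230432]), 'ft_force': array([-0.07655718, -0.43161412,  0.28310557]), 'moment': array([-0.0130638 ,  0.02929131, -0.05083229]), 'opening': 1.0033580437840244}
scene 418.2733062913516 [ 947.13881059 -168.94036255  747.55220556] [[ 0.50770948  0.86151993  0.00380553]
 [ 0.70895083 -0.41527977 -0.57002757]
 [-0.48950975  0.29210634 -0.82161675]]
top 379.66919068964154 [ 357.35742983   40.11199143 1003.4029582 ] [[ 1.82915409e-01 -9.83128654e-01 -5.67101312e-05]
 [-9.61305726e-01 -1.78843071e-01 -2.09538676e-01]
 [ 2.05993334e-01  3.83823685e-02 -9.77800358e-01]]
```

View pics/top0.png

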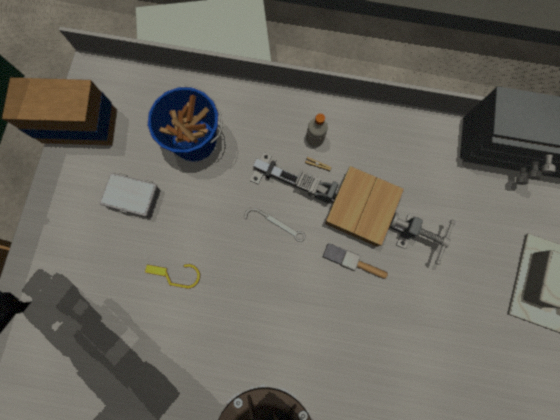

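View pics/scene0.png

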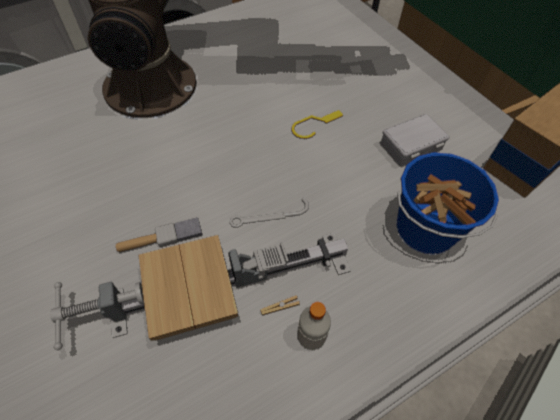

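Top view: the clamp runs from its screw at (440,240) to its foot at (262,168). The ribbed pad is near (306,182) and the board at (365,205). Scene view: pad near (270,258), end stop near (325,250). Next I'll zoom in on both.

```bash
python3 - <<'E'
from h import *
a=cv2.imread('pics/top0.png')[145:255,240:460]; b=cv2.imread('pics/scene0.png')[215:325,215:365]
a=cv2.resize(a,None,fx=3.6,fy=3.6,interpolation=cv2.INTER_CUBIC)[:300]
a=cv2.resize(cv2.imread('pics/top0.png')[145:215,245:345],(800,560),interpolation=cv2.INTER_CUBIC)
b=cv2.resize(cv2.imread('pics/scene0.png')[220:300,215:355],(800,457),interpolation=cv2.INTER_CUBIC)
cv2.imwrite('pics/ca.png',a);cv2.imwrite('pics/cb.png',b)
E
```

```text
(no output)
```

View pics/ca.png

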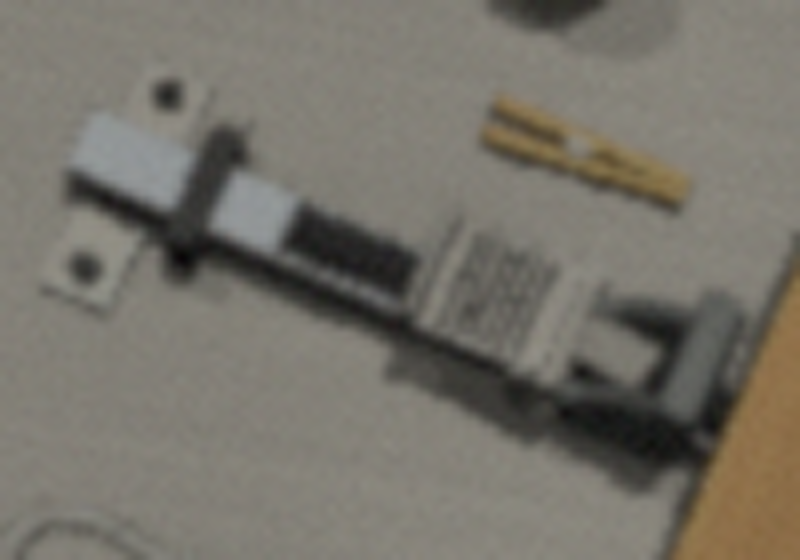

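View pics/cb.png

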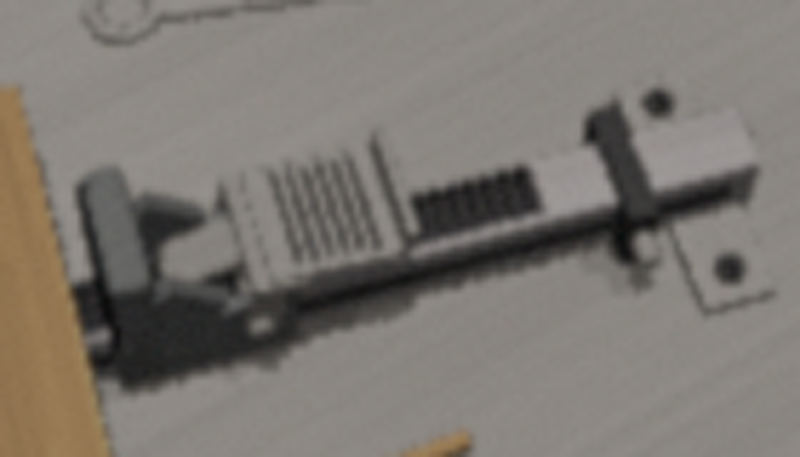

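Top crop: end stop near (212,185), pad middle about (500,300), turned-up end near (440,265) and upright top near (705,350). In the scene crop the same features are at (625,160), (330,212), (390,190) and (115,230).

```bash
python3 - <<'E'
from h import *
import pickle
T=pickle.load(open('top0.pkl','rb'));S=pickle.load(open('scene0.pkl','rb'))
def a(x,y,z): return ray(T,245+(x-.0)/8,145+y/8,z)
def b(x,y,z): return ray(S,215+x/5.714,220+y/5.714,z)
for n,p,q,z in [('stop',(212,187),(625,160),41),('pad',(500,300),(330,212),62),('upright',(705,355),(115,225),87),('barend',(85,148),(755,140),36),('lip',(443,263),(393,188),72)]:
    print(n,a(*p,z).round(1),b(*q,z).round(1))
# board centroid by colour
for c,n in ((T,'t'),(S,'s')):
    hsv=cv2.cvtColor(np.array(c['pixels']),cv2.COLOR_RGB2HSV)
    m=((hsv[...,0]>8)&(hsv[...,0]<25)&(hsv[...,1]>90)&(hsv[...,2]>70)).astype('uint8')
    m=cv2.morphologyEx(m,cv2.MORPH_CLOSE,np.ones((5,5)))
    k,l,st,ce=cv2.connectedComponentsWithStats(m)
    for i in range(1,k):
        if st[i,4]>2000:
            P=ray(c,*ce[i],61); r=cv2.minAreaRect(np.argwhere(l==i)[:,::-1].astype('float32'))
            Q=[ray(c,*x,61).round(0)[:2].tolist() for x in cv2.boxPoints(r)]
            print(n,st[i],P.round(1),Q)
E
```

```text
stop [659.7 107.   41. ] [664.  107.4  41. ]
pad [632.8   7.5  62. ] [640.2   7.   62. ]
upright [619.6 -57.3  87. ] [621.8 -58.6  87. ]
barend [666.9 151.5  36. ] [677.9 151.7  36. ]
lip [638.6  27.8  72. ] [647.4  26.   72. ]
t [   0   78   91   43 3408] [734.4 739.   61. ] [[658.0, 845.0], [776.0, 882.0], [813.0, 640.0], [693.0, 609.0]]
t [ 326  167   77   78 3618] [ 600.2 -145.3   61. ] [[541.0, -53.0], [698.0, -91.0], [661.0, -241.0], [507.0, -198.0]]
s [ 139  236   98  103 7181] [ 611.7 -153.7   61. ] [[507.0, -219.0], [547.0, -58.0], [706.0, -98.0], [666.0, -240.0]]
```

```bash
python3 - <<'E'
from h import *
import pickle
from scipy.spatial.transform import Rotation as R
T=pickle.load(open('top0.pkl','rb'));S=pickle.load(open('scene0.pkl','rb'))
d=np.array([.244,.970]);n=np.array([d[1],-d[0]]);p=np.array([637,7])
for nm,c,uv,z in [('gluecap',T,(320,120),150),('gluecap',S,(317,309),150),('bucketrim',T,(183,120),140),('bucketrim',S,(447,190),140),('bucket base',T,(205,145),70)]:
    P=ray(c,*uv,z); print(nm,P.round(),'along',d@(P[:2]-p),'across',n@(P[:2]-p))
s=status.state(); M=R.from_euler('xyz',s['tcp_rot']).as_matrix(); print(M.round(3)); print('along axis angle z', np.degrees(np.arctan2(M[1,2],M[0,2])),'bar',np.degrees(np.arctan2(.970,.244)))
E
```

```text
gluecap [767.   7. 150.] along 31.524854393307074 across 126.16555733669695
gluecap [787.  -2. 150.] along 27.573345652576354 across 147.40418934391226
bucketrim [711. 336. 140.] along 336.8186768802421 across -8.865635349223634
bucketrim [718. 327. 140.] along 330.0142560023349 across 0.07739266478705951
bucket base [681. 287.  70.] along 282.4994168517909 across -25.178051318741762
[[-0.001 -0.914  0.405]
 [-0.001  0.405  0.914]
 [-1.     0.    -0.001]]
along axis angle z 66.11892512161535 bar 75.8803970668651
```

Emit:
apply_moves(
  increments=[
    [0.3, 0, -40, -26, 0],
    [0.68, 0, -40, -26, 0],
    [0.68, 0, -40, -26, 0],
    [0.68, 0, -40, -26, 0],
    [0.68, 0, -40, -26, 0],
    [0.68, 0, -40, -26, 0],
    [0.68, 0, -40, -26, 0],
    [0.68, 0, -40, -26, 0],
    [0.68, 0, -40, -26, 0],
    [0.68, 0, -40, -26, 0],
  ],
)

```text
t: 1.1
eef_pos: [514.2, 170.0, 225.6]
tcp_rot: [1.541, 1.571, 2.695]
ft_force: [0.5, 1.0, 0.1]
opening: 0.327
```

Emit:
apply_moves(
  increments=[
    [0.68, 0, -40, -26, 0],
    [0.68, 0, -40, -26, 0],
    [0.68, 0, -40, -26, 0],
    [0.68, 0, -39, -26, 0],
  ],
)

```text
t: 1.5
eef_pos: [617.5, 10.5, 225.4]
tcp_rot: [1.613, 1.57, 2.767]
ft_force: [0.9, 0.5, -0.1]
opening: 0.321
```

Emit:
apply_moves(
  increments=[
    [0.68, 0, 0, 0, 8.1],
    [0.68, 0, 0, 0, 8.1],
    [0.68, 0, 0, 0, 8.1],
    [0.68, 0, 0, 0, 8.1],
    [0.68, 0, 0, 0, 8.1],
    [0.68, 0, 0, 0, 8.1],
    [0.68, 0, 0, 0, 8.1],
    [0.68, 0, 0, 0, 8.1],
    [0.68, 0, 0, 0, 8.1],
    [0.68, 0, 0, 0, 7.3],
  ],
)

```text
t: 2.5
eef_pos: [616.6, 12.4, 225.3]
tcp_rot: [-3.09, 1.57, 2.942]
ft_force: [-0.5, -0.0, 0.6]
opening: 0.319
```

```bash
python3 - <<'E'
from h import *
import pickle
from scipy.spatial.transform import Rotation as R
c=cam('wrist'); save(c,'w1'); pickle.dump(c,open('w1.pkl','wb'))
s=status.state(); print(s['t'],s['joints'],s['eef_pos'],s['opening'],s['ft_force']); print(R.from_euler('xyz',s['tcp_rot']).as_matrix().round(3))
print('cam',-c['R'].T@c['t'],c['R'].round(3),c['f']); print('pred pad',proj(c,[637,7,62]),'stop',proj(c,[662,107,41]))
E
```

```text
2.55 [-8.70333707e-02  4.79748265e-01  1.58005847e+00  1.40844640e-04
  1.08243066e+00  1.71587206e-01] [616.66640264  12.37646768 225.27399355] 0.31958351836377075 [ 0.47512415 -0.11075768  0.27923364]
[[-0.001  0.256  0.967]
 [ 0.     0.967 -0.256]
 [-1.     0.    -0.001]]
cam [635.06570236  82.56429856 385.3351506 ] [[ 0.968 -0.25   0.   ]
 [-0.241 -0.934  0.262]
 [-0.065 -0.254 -0.965]] 357.87545490556823
pred pad (np.float64(297.3600365721381), np.float64(194.20632302011484)) stop (np.float64(296.95561523516176), np.float64(78.03421978958363))
```

View pics/w1.png

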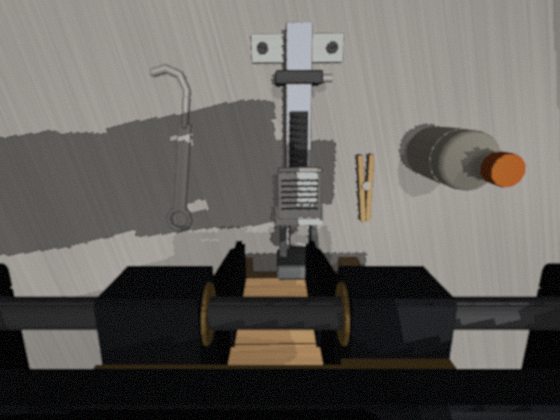

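The wrist view shows the pad at columns 278–322, rows 168–222. The stop is at (299,77), and the bar is vertical in the picture at column 299.

```bash
python3 - <<'E'
from h import *
import pickle
c=pickle.load(open('w1.pkl','rb'))
a=cv2.imread('pics/w1.png')[150:250,250:350]; cv2.imwrite('pics/w1c.png',cv2.resize(a,(600,600),interpolation=cv2.INTER_CUBIC))
d=np.array([.252,.968]);p=np.array([637,7]); n=np.array([.968,-.252])
for nm,u,v,z in [('stopL',275,77,41),('stopR',324,77,41),('stopface',299,83,41),('barL',288,40,36),('barR',312,40,36),('lip',300,169,70),('padL',279,194,62),('padR',321,194,62)]+[('row%d'%v,300,v,62) for v in range(175,226,5)]:
    P=ray(c,u,v,z); print(nm,P.round(1),'al',(d@(P[:2]-p)).round(1),'ac',(n@(P[:2]-p)).round(1))
E
```

```text
stopL [643.  112.8  41. ] al 103.9 ac -20.9
stopR [685.9 101.7  41. ] al 104.0 ac 23.5
stopface [662.8 102.4  41. ] al 98.9 ac 0.9
barL [662.1 140.6  36. ] al 135.6 ac -9.3
barR [683.  135.2  36. ] al 135.7 ac 12.2
lip [644.6  30.5  70. ] al 24.7 ac 1.4
padL [620.6  11.4  62. ] al 0.2 ac -17.0
padR [658.2   1.7  62. ] al 0.2 ac 21.9
row175 [643.5  23.8  62. ] al 17.9 ac 2.1
row180 [642.5  19.3  62. ] al 13.3 ac 2.2
row185 [641.4  14.8  62. ] al 8.7 ac 2.3
row190 [640.3  10.3  62. ] al 4.0 ac 2.4
row195 [639.2   5.7  62. ] al -0.7 ac 2.5
row200 [638.1   1.   62. ] al -5.5 ac 2.6
row205 [637.   -3.6  62. ] al -10.3 ac 2.7
row210 [635.8  -8.3  62. ] al -15.1 ac 2.8
row215 [634.7 -13.1  62. ] al -20.0 ac 2.9
row220 [633.6 -17.9  62. ] al -24.9 ac 3.0
row225 [632.4 -22.7  62. ] al -29.9 ac 3.1
```

View pics/w1c.png

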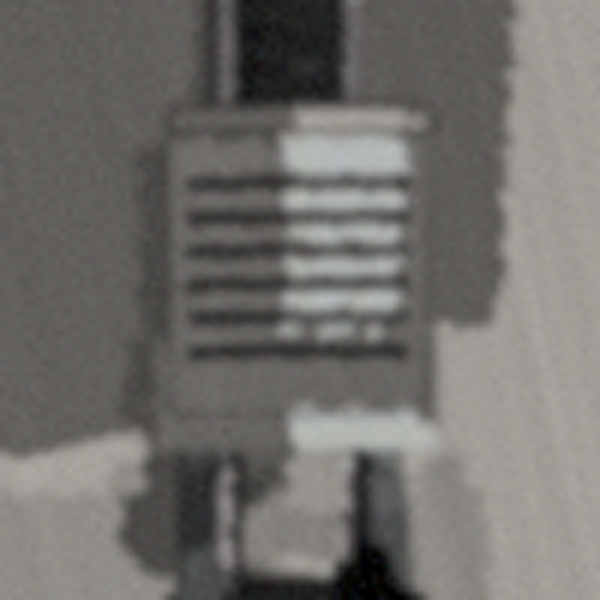

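Emit:
apply_moves(
  increments=[
    [0.68, 30, 2.8, 2.1, 0],
    [0.68, 40, 0, 0, 0],
    [0.68, 40, 0, 0, 0],
    [0.68, 30, 0, 0, 0],
    [0.68, 0, 0, 0, 0],
    [0.68, 0, 0, 0, 0],
  ],
)

```text
t: 3.15
eef_pos: [619.7, 14.6, 86.0]
tcp_rot: [3.099, 1.57, 2.855]
ft_force: [0.1, -0.4, 0.2]
opening: 0.318
```

Emit:
apply_moves(
  increments=[
    [0.68, 4, 0, 0, 0],
    [0.68, 4, 0, 0, 0],
    [0.68, 4, 0, 0, 0],
    [0.68, 2, 0, 0, 0],
    [0.68, 0, 0, 0, 0],
    [0.68, 0, 0, 0, 0],
  ],
)

```text
t: 3.75
eef_pos: [619.9, 14.7, 72.4]
tcp_rot: [0.285, 1.57, 0.039]
ft_force: [-1.9, 0.8, 5.8]
opening: 0.32
```

Emit:
apply_moves(
  increments=[
    [0.68, 2, 0, 0, 0],
    [0.68, 2, 0, 0, 0],
    [0.68, 0, 0, 0, 0],
  ],
)

```text
t: 4.05
eef_pos: [620.0, 15.0, 68.6]
tcp_rot: [0.425, 1.569, 0.18]
ft_force: [-1.3, 2.6, 8.9]
opening: 0.318
```

Emit:
apply_moves(
  increments=[
    [0.68, 2, 0, 0, 0],
    [0.68, 1, 0, 0, 0],
    [0.68, 0, 0, 0, 0],
  ],
)

```text
t: 4.35
eef_pos: [620.1, 15.0, 66.2]
tcp_rot: [0.374, 1.568, 0.128]
ft_force: [-3.3, 3.1, 13.3]
opening: 0.318
```

```bash
python3 - <<'E'
from h import *
s=cam('scene'); save(s,'s2'); t=cam('top');w=cam('wrist'); 
a=cv2.resize(np.array(s['pixels'])[210:300,200:350],(750,450),interpolation=cv2.INTER_CUBIC)[:,:,::-1]
cv2.imwrite('pics/s2c.png',a)
print(status.state()['eef_pos'],status.state()['ft_force'])
E
```

```text
[620.13846796  15.02361932  66.27550356] [-3.2015414   3.71678532 12.61568872]
```

View pics/s2c.png

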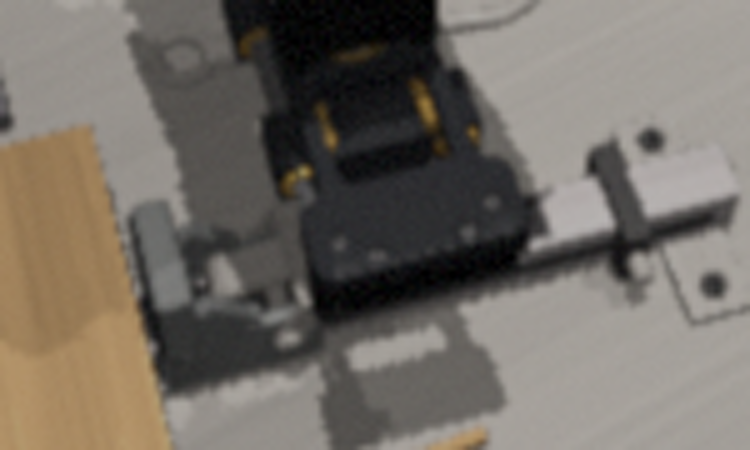

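The finger is on the pad at about full press, clear of the upright. Now the slow push outwards.

Emit:
apply_moves(
  increments=[
    [0.68, 0.3, 2, 0, 0],
    [0.68, 0.3, 2, 0, 0],
    [0.68, 0.3, 2, 0, 0],
    [0.68, 0.3, 2, 0, 0],
    [0.68, 0.3, 2, 0, 0],
    [0.68, 0, 2, 0, 0],
    [0.68, 0, 0, 0, 0],
  ],
)

```text
t: 5.2
eef_pos: [623.1, 26.2, 65.7]
tcp_rot: [0.12, 1.568, -0.125]
ft_force: [-7.2, -0.2, 22.3]
opening: 0.32
```

Emit:
apply_moves(
  increments=[
    [0.68, -0.5, 3, 0, 0],
    [0.68, 0, 3, 0, 0],
    [0.68, 0, 3, 0, 0],
    [0.68, 0, 3, 0, 0],
    [0.68, 0, 0, 0, 0],
  ],
)

```text
t: 5.7
eef_pos: [626.0, 38.0, 65.8]
tcp_rot: [0.148, 1.568, -0.097]
ft_force: [-5.4, 0.6, 18.8]
opening: 0.321
```

```bash
python3 - <<'E'
from h import *
s=cam('scene'); save(s,'s3')
a=cv2.resize(np.array(s['pixels'])[210:300,200:350],(750,450),interpolation=cv2.INTER_CUBIC)[:,:,::-1]
cv2.imwrite('pics/s3c.png',a)
print(status.state()['eef_pos'],status.state()['ft_force'])
E
```

```text
[625.94475877  37.9742747   65.8648204 ] [-5.18762451  0.61928789 19.56636971]
```

View pics/s3c.png

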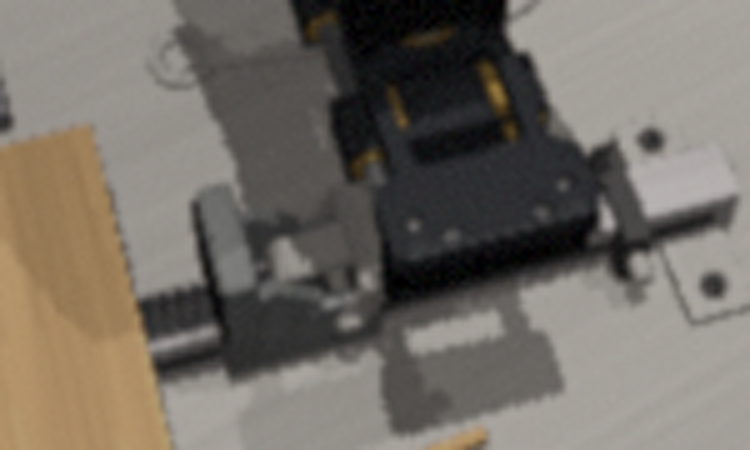

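The jaw is sliding back with the finger and the board hasn't moved. I'll keep going.

Emit:
apply_moves(
  increments=[
    [0.68, 0, 5, 0, 0],
    [0.68, 0, 6, 0, 0],
    [0.68, 0, 6, 0, 0],
    [0.68, 0, 6, 0, 0],
    [0.68, 0, 6, 0, 0],
    [0.68, 0, 6, 0, 0],
    [0.68, 0, 6, 0, 0],
    [0.68, 0, 6, 0, 0],
    [0.68, 0, 3, 0, 0],
    [0.68, 0, 0, 0, 0],
  ],
)

```text
t: 6.75
eef_pos: [638.5, 86.7, 65.6]
tcp_rot: [0.248, 1.568, 0.003]
ft_force: [-3.5, -0.1, 16.5]
opening: 0.32
```

Emit:
apply_moves(
  increments=[
    [0.68, 0, 5, 0, 0],
    [0.68, 0, 6, 0, 0],
    [0.68, 0, 6, 0, 0],
    [0.68, 0, 6, 0, 0],
    [0.68, 0, 5, 0, 0],
    [0.68, 0, 2, 0, 0],
    [0.68, 0, 0, 0, 0],
  ],
)

```text
t: 7.45
eef_pos: [645.4, 115.9, 63.9]
tcp_rot: [0.483, 1.569, 0.237]
ft_force: [4.0, -1.1, 6.1]
opening: 0.321
```

```bash
python3 - <<'E'
from h import *
s=cam('scene'); save(s,'s4')
a=cv2.resize(np.array(s['pixels'])[200:300,200:370],(800,470),interpolation=cv2.INTER_CUBIC)[:,:,::-1]
cv2.imwrite('pics/s4c.png',a)
print(status.state()['eef_pos'],status.state()['ft_force'])
E
```

```text
[645.41964621 115.90256281  63.92791679] [ 3.60135975 -0.27631418  6.73339646]
```

View pics/s4c.png

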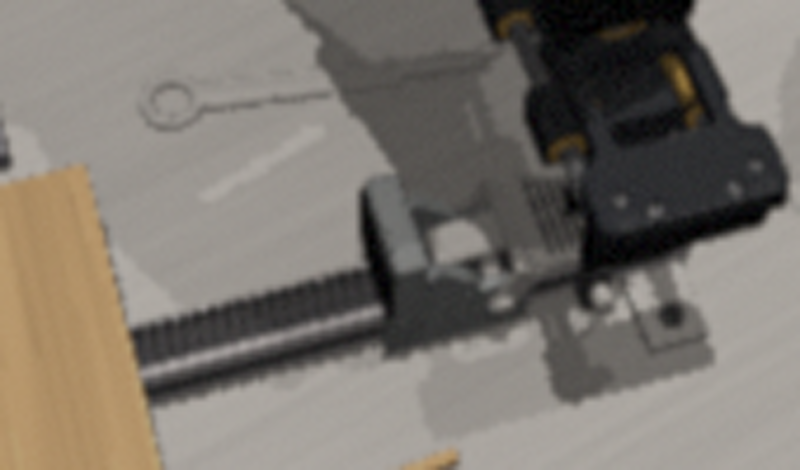

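```bash
python3 - <<'E'
from h import *
c=cam('scene'); d=np.array([.252,.968])
f=lambda x,y,s,ox,oy: ray(c,ox+x/s,oy+y/s,87)[:2]
o=f(112,215,5.714,215,220)
for P in (f(155,250,5,200,210),f(218,232,5,200,210),f(383,215,4.706,200,200)): print(P, d@(P-o))
w=cam('wrist'); save(w,'w4')
E
```

```text
[619.23749038 -65.37472315] -7.093109458757382
[624.17940275 -43.01544847] 15.796030347641237
[639.48104454  25.4795585 ] 85.95521082747548
```

View pics/w4.png

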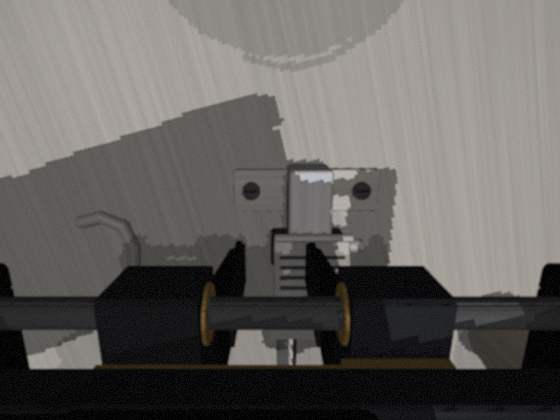

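The upright has moved about 90 mm. The finger slid roughly 12 mm on the pad and now bears against its turned-up end (wrist view: lip at row 238, fingertip just behind it). The height fits a lever angle of about 0.35. I'll go on to the stop.

Emit:
apply_moves(
  increments=[
    [0.68, 0, 3, 0, 0],
    [0.68, 0, 3, 0, 0],
    [0.68, 0, 3, 0, 0],
    [0.68, 0, 3, 0, 0],
    [0.68, 0, 0, 0, 0],
  ],
)

```text
t: 8.1
eef_pos: [648.2, 127.3, 63.8]
tcp_rot: [0.45, 1.57, 0.204]
ft_force: [3.9, -3.0, 5.7]
opening: 0.322
```

Emit:
apply_moves(
  increments=[
    [0.68, 0, 3, 0, 0],
    [0.68, 0, 3, 0, 0],
    [0.68, 0, 2, 0, 0],
    [0.68, 0, 0, 0, 0],
  ],
)

```text
t: 8.5
eef_pos: [650.1, 134.9, 63.8]
tcp_rot: [0.409, 1.57, 0.163]
ft_force: [3.8, -2.5, 4.7]
opening: 0.319
```

Emit:
apply_moves(
  increments=[
    [0.68, 0, 2, 0, 0],
    [0.68, 0, 2, 0, 0],
    [0.68, 0, 2, 0, 0],
    [0.68, 0, 0, 0, 0],
  ],
)

```text
t: 8.9
eef_pos: [650.7, 138.6, 63.0]
tcp_rot: [-1.952, 1.568, -2.198]
ft_force: [2.1, -15.6, 2.9]
opening: 0.324
```

Emit:
apply_moves(
  increments=[
    [0.68, 0, 2, 0, 0],
    [0.68, 0, 2, 0, 0],
    [0.68, 0, 0, 0, 0],
  ],
)

```text
t: 9.2
eef_pos: [651.0, 139.8, 62.7]
tcp_rot: [-2.005, 1.563, -2.251]
ft_force: [-0.7, -32.1, 3.6]
opening: 0.32
```

A hard stop at the expected place. I'll ease off the side load, then lift straight up.

Emit:
apply_moves(
  increments=[
    [0.68, 0, -1.5, 0, 0],
    [0.68, 0, -1.5, 0, 0],
    [0.68, 0, 0, 0, 0],
  ],
)

```text
t: 9.5
eef_pos: [650.8, 138.9, 62.9]
tcp_rot: [-2.068, 1.567, -2.315]
ft_force: [2.4, -17.7, 1.6]
opening: 0.32
```

Emit:
apply_moves(
  increments=[
    [0.68, -4, -0.5, 0, 0],
    [0.68, -5, -1, 0, 0],
    [0.68, -6, -1, 0, 0],
    [0.68, -10, 0, 0, 0],
    [0.68, -20, 0, 0, 0],
    [0.68, -40, 0, 0, 0],
    [0.68, -40, 0, 0, 0],
    [0.68, 0, 0, 0, 0],
  ],
)

```text
t: 10.3
eef_pos: [651.8, 139.9, 193.3]
tcp_rot: [0.507, 1.565, 0.261]
ft_force: [0.3, 0.8, 0.8]
opening: 0.322
```

```bash
python3 - <<'E'
from h import *
w=cam('wrist'); s=cam('scene'); save(s,'s5'); save(w,'w5')
a=cv2.resize(np.array(s['pixels'])[215:335,130:360],(780,407),interpolation=cv2.INTER_CUBIC)[:,:,::-1]
cv2.imwrite('pics/s5c.png',a)
print(status.state()['eef_pos'],status.state()['ft_force'])
for n in ('top','scene'):
    c=cam(n);a=cv2.imread('pics/%s0.png'%n)[:,:,::-1].astype(int)
    D=np.abs(np.array(c['pixels']).astype(int)-a).max(2)>60
    print(n)
    hsv=cv2.cvtColor(np.array(c['pixels']),cv2.COLOR_RGB2HSV)
    m=((hsv[...,0]>8)&(hsv[...,0]<25)&(hsv[...,1]>90)&(hsv[...,2]>70)).astype('uint8'); k,l,st,ce=cv2.connectedComponentsWithStats(cv2.morphologyEx(m,cv2.MORPH_CLOSE,np.ones((5,5))))
    print([(st[i].tolist(),ce[i].round(1).tolist()) for i in range(1,k) if st[i,4]>2000])
E
```

```text
[650.09052765 139.54912405 188.5643131 ] [-1.03169179 -0.91568416 -0.73160943]
top
[([0, 77, 92, 45, 3547], [46.5, 99.5]), ([326, 167, 77, 78, 3637], [364.5, 205.6])]
scene
[([139, 236, 99, 104, 7377], [185.5, 287.6])]
```

View pics/s5c.png

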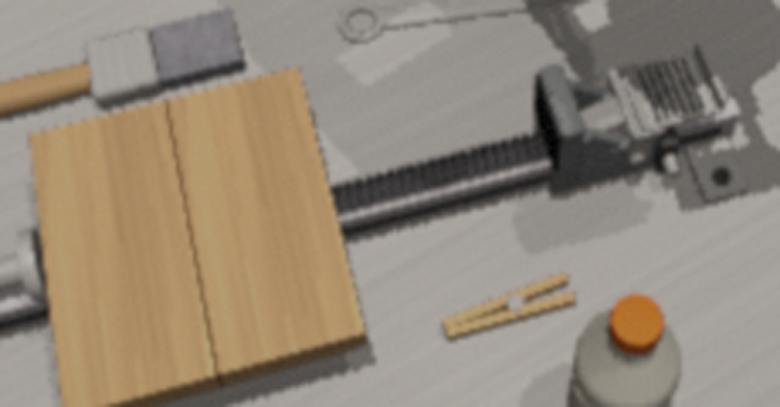

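```bash
python3 - <<'E'
from h import *
c=cam('scene'); d=np.array([.252,.968])
o=ray(c,215+112/5.714,220+215/5.714,87)[:2]
P=ray(c,130+560/3.391,215+103/3.391,87)[:2]
print(d@(P-o))
# same patch match of upright+jaw between s4 and s5 is view-dependent; use wrist view: pad/stop rows
a=cv2.imread('pics/w5.png')[160:360,200:400]; b=cv2.imread('pics/s5.png')[215:275,280:360]
cv2.imwrite('pics/f.png',np.hstack([cv2.resize(a,(400,400)),cv2.resize(b,(400,300),interpolation=cv2.INTER_CUBIC)[:,:] if 0 else cv2.copyMakeBorder(cv2.resize(b,(400,300),interpolation=cv2.INTER_CUBIC),0,100,0,0,cv2.BORDER_CONSTANT)]))
E
```

```text
109.89626818253129
```

View pics/f.png

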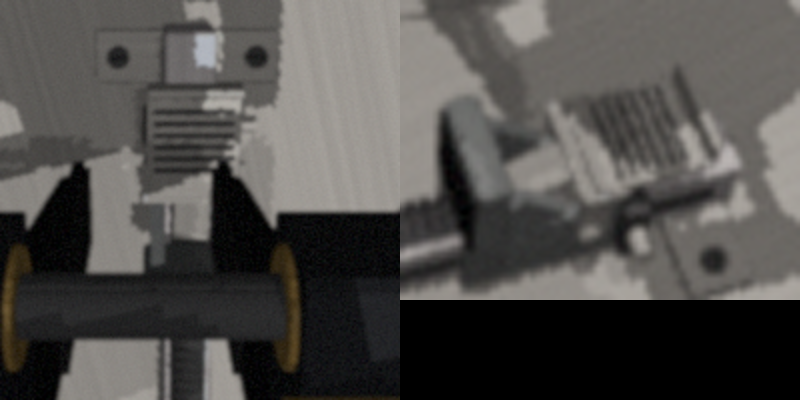

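```bash
python3 - <<'E'
from h import *
c=cam('scene'); d=np.array([.252,.968]); f=np.array([662.8,102.4])
for j in (118,112,106,0):
    u,v=proj(c,[*(f-(54+118-j)*d),87]); print(j,u,v,'s5c',(u-130)*3.391,(v-215)*3.391,'cb',(u-215)*5.714,(v-220)*5.714)
g=lambda n:cv2.cvtColor(cv2.imread(n),cv2.COLOR_BGR2GRAY)
a=g('pics/scene0.png');b=g('pics/s5.png')
# upright patch matched from start to end
t=a[246:286,228:250]; r=cv2.matchTemplate(b[200:300,260:340],t,cv2.TM_CCOEFF_NORMED); _,m,_,l=cv2.minMaxLoc(r)
u0,v0=239,259; u1,v1=u0+260+l[0]-228,v0+200+l[1]-246
print(m,u1,v1,d@(ray(c,u1,v1,80)-ray(c,u0,v0,80))[:2])
E
```

```text
118 295.91233173012955 243.68283604379812 s5c 562.6087168968693 97.26349702451942 cb 462.3330635059603 135.32372515426246
112 292.7252383827617 244.48113235797047 s5c 551.8012833559449 99.97051982587786 cb 444.1220121191003 139.88519029344326
106 289.53002355293796 245.28146292367038 s5c 540.9663098680127 102.68444077416625 cb 425.86455458148754 144.45827914585254
0 231.70775746023475 259.76466026617123 s5c 344.89100554765605 151.79696296258666 cb 95.46812612778135 227.21526876090243
0.7144663333892822 298 243 110.61892113187348
```

```bash
python3 - <<'E'
from h import *
print(status.state()['t'],status.state()['qvel'].round(3)); print(env.job_done())
E
```

```text
10.6 [-0.002 -0.003 -0.008 -0.002  0.001  0.001]
the job is handed in; nothing more can be done
None
```

I pressed the release lever with one fingertip, pushed the jaw back until it hit a hard stop, then lifted straight off and handed in at about 10.6 s. `job_done` gives no verdict, so these are only my own checks.

- **Jaw:** It slid at about 3 N, then hit a hard resistance of about 32 N where the end stop should be. In the last pictures the saddle looks flush with the stop.
    - Judged from the stop, the upright's position gives about 117 mm.
    - Two rougher comparisons with the first picture gave only 110–111 mm of travel. They fit if the jaw began about 5 mm off zero, which the first picture suggests. I couldn't settle it exactly, so this is the least certain result.
- **Lever:** The pad looks sprung up in the last pictures. I did not measure the angle after release. While pushing along the last stretch to the stop I estimated it at about 0.35 rad from the fingertip height.
- **Board:** In the top view its outline is the same to within about one pixel.
- **Bystanders:** The brush, clothespin, glue and visible part of the hoof pick look undisturbed in the last picture. I did not check the tin, hanger hook and bucket separately, but the arm stayed well away from them.
- **Robot:** It ended about 125 mm above the clamp with the wrist force near zero, touching nothing.

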